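# Mix a sample bottle on a vortex mixer and set it on the balance

## Robot

A 6-joint arm with a two-finger parallel gripper is mounted at the origin on the work surface. World frame = base frame: x ahead of the robot, y to its left, z up, the work surface at z = 0. Lengths are in mm, angles in rad, forces in N, time in s.
With the tool pointing down it reaches from about 275 to 825 mm from the base axis. Payload 4.9 kg.
Tool frame: the origin (TCP) lies at the very end of the fingers, on their centre line; the grasp point (between the pads) lies 19 mm behind it; z points along the fingers, y is the line along which they close (so a half turn about z gives the same grasp; the last joint's range is limited). The gripper opens to 85 mm and grips with 20 to 120 N. Pads are 22 mm wide; open, the fingers measure 114 mm over their backs; the gripper's body (76 mm by 85 mm) begins 54 mm behind the grasp point. The pads swing forward as they close: fully open they stand 13 mm farther back than shut.
Start: joints at [0.996, 0.326, -0.193, 1.052, 0, 1.437], TCP at [234.662, 497.446, 231.281] pointing down, gripper open.
Joint ranges: [-2.65, 2.65], [-0.97, 1.79], [-1.3, 1.35], [-1.93, 2.1], [-1.47, 1.37], [-3.14, 3.14]. Speed limits (rad/s): [2.57, 2.57, 3.14, 3.14, 3.14, 3.14].

## Interface

Orientations are given as [roll, pitch, yaw] about the fixed x, y, z axes, in that order (R = Rz(yaw) Ry(pitch) Rx(roll)).
In Python, from bench import bot, solve_ik, imaging gives the robot as it stands. Calls block until the motion is done:
- bot.move_ptp(position, orientation): joint-space move of the TCP to a pose.
- bot.movel(position, rot=None, max_speed=150, threshold=None): straight line of the TCP; rot=None keeps the orientation; max_speed is the mean speed in mm/s. With threshold (N) it stops when the force on the tool has changed by that much, and returns True; else False.
- bot.move_j(angles): joint-space move.
- bot.grip(opening, effort=None): opening from 0.0 (shut) to 1.0 (fully open); effort is the grip in N (None keeps the last); returns when the fingers have stopped.
- bot.dwell(seconds).
- solve_ik(position, orientation): joint angles nearest the present ones, or None.
- bot.get_state(): the state.
- imaging.capture(name): name is "scene" or "top" or "wrist"; returns the picture (480x640x3 uint8, blue, green, red); there is no depth.
- imaging.camera_model(name): a dict with "K" (3x3 intrinsics, pixels), "k1" (the pictures are not rectified: a ray, as slopes to the right and down, at radius r is drawn at 1 + k1 r^2 times it, then the intrinsics apply), "position" and "rotation" of the camera in the world. Camera axes: x right, y up, looking along -z (the intrinsics and any distortion apply to the point x, -y, -z); pixel columns grow to the right and rows downward; lengths in mm; the calibration is good to about 2 mm. A picture is of the moment at which its call begins: read the wrist's pose just before it. camera_model takes no time and is no camera call; for the wrist camera it gives the pose at the moment of the call.
A pose or a line that the arm cannot do raises bot.IKError and nothing moves.
- bot.sign_off(): hands the job in; it is judged then, once.
The state is a dict: "t": time; "qpos": joint angles; "joint_velocities": joint speeds; "effort": joint torques, N m; "tcp_pos": TCP position; "orientation": TCP orientation; "contact_force": force on the tool from outside, world axes, zero at the start; "wrist_torque": the same for the moment, N m; "opening": opening from 0.0 (shut) to 1.0 (fully open); "gripper_force": force on a finger pad.
Only numpy, scipy, OpenCV 4.12 (cv2) and the standard library are available. Lean on these libraries where they do the work, as an engineer would, in place of code of your own. Each camera call takes 0.05 s, during which the arm holds its last target. There are 200 camera calls.

## Task

Mix the short sample bottle on the vortex mixer: with the bottle standing upright in the mixer's round rubber cup, push it down until the sprung cup is at the very bottom of its stroke and hold it there for a good second. Then take the bottle off and set it down upright in the middle of the balance's round pan, without dropping it, and let go. Leave the tall bottle and the beaker where they are.

Things in the scene. Friction and masses are not known exactly. Their poses are not given: they have to be found in the camera images.
- sample_bottle: the short bottle to be mixed: amber glass with a blue screw cap, 112 mm tall overall, body 56 mm in diameter up to 66 mm, shoulder sloping in to 80 mm, cap 44 mm in diameter from 82 to 112 mm; about 0.3 kg. Origin at the centre of its underside, z up through the cap.
- tall_bottle: bystander: tall bottle of the same glass and the same 44 mm blue cap, 185 mm tall, 74 mm in diameter. Origin at the centre of its underside, z up.
- beaker: bystander: clear glass beaker, 72 mm in diameter at the rim, 90 mm tall. Origin at the centre of its underside, z up.
- mixer: vortex mixer, fixed: white casing 150 x 120 mm with a grey foot of 160 x 130 mm, casing top at 82 mm, with a small black knob on its front face (-x of its frame); on top stands a round black rubber cup. Origin at the centre of its underside.
- cup_top (a point): centre of the cup's flat floor, on which the bottle stands, 112 mm above the bench when up; it moves down with the cup. The cup is 82 mm in outer diameter; a rim 4 mm high above the floor surrounds a flat of 72 mm in diameter.
- cup (a joint): downward travel of the sprung cup (m): 0 = up (at rest), 0.012 = fully down against its stop. The spring pushes back with about 5 N at the start and 12 N at the bottom; the bottle's weight alone does not press it down.
- balance: precision balance, fixed: low white case, 250 x 180 mm, top at 58 mm, with a grey display strip at the front (-x of its frame); the raised round steel pan stands over its rear half. Origin at the centre of its underside.
- pan_top (a point): centre of the upper face of the balance's flat steel pan, 82 mm above the bench; the pan is 80 mm in diameter, has no rim, and is 35 mm towards +x of the balance's origin in its frame.
Mind the look-alikes: they are no part of the job. Leave any green or turquoise look-alike of the sample_bottle alone.

How it is judged (in metres and radians):
On the way:
1. the sample bottle, standing upright in the cup, presses the cup to the bottom of its stroke and holds it there (value of joint cup above 0.0105 m and contact force between sample_bottle and mixer above 4 N and horizontal distance between sample_bottle and cup_top below 0.015 m and angle between sample_bottle's own z axis and vertical below 0.15 rad), for 0.8 s.
At the end, for the whole second after the job is handed in: The sample bottle stands upright (within 0.06 rad) and still on the balance pan, its centre within 15 mm of the pan's, released, and the mixer's cup is up again (under 3 mm of travel) (horizontal distance between sample_bottle and pan_top below 0.015 m and z of sample_bottle in the frame of pan_top between -0.004 and 0.004 m and angle between sample_bottle's own z axis and vertical below 0.06 rad and contact force between sample_bottle and balance above 1 N and linear speed of sample_bottle below 0.02 m/s and value of joint cup below 0.003 m); the robot touches nothing.
It fails at once if the sample bottle is tipped over (more than 0.7 rad) (angle between sample_bottle's own z axis and vertical above 0.7 rad).
It fails at once if the sample bottle is dropped onto the balance (let go over the pan while more than 10 mm above it) (horizontal distance between sample_bottle and pan_top below 0.06 m and z of sample_bottle in the frame of pan_top above 0.01 m and contact force between the fingers and sample_bottle below 0.3 N).
It fails at once if the tall bottle is shifted more than 30 mm or tipped (distance of tall_bottle from where it was at the start of the episode above 0.03 m or angle between tall_bottle's own z axis and vertical above 0.3 rad).
It fails at once if the beaker is shifted more than 30 mm or tipped (distance of beaker from where it was at the start of the episode above 0.03 m or angle between beaker's own z axis and vertical above 0.3 rad).
It also fails if it takes over 53 s, if anything falls off the work surface, if the arm or the gripper's body presses on something with over 40 N, if the wrist force passes 120 N, or if a joint passes its speed limit or range.

## Working session

There is one attempt and no reset: what is moved stays moved. The work goes in short steps, each a Python script; the robot and the scene stay as the last script left them, time stands still between calls to the robot, and variables do not carry over. Pictures are saved under pics/ and viewed, at most 10 in all, crops included, and the job is handed in when it is done.

```bash
mkdir -p pics; ls; cat > h.py <<'E'
from bench import bot, solve_ik, imaging
import numpy as np, cv2
def ray(m,u,v):
    K=np.array(m["K"],float); d=np.array([(u-K[0,2])/K[0,0],(v-K[1,2])/K[1,1]]); s=d.copy()
    for _ in range(20): s=d/(1+m["k1"]*(s@s))
    r=np.array(m["rotation"],float)@np.array([s[0],-s[1],-1]); return np.array(m["position"],float),r
def onz(m,u,v,z):
    p,r=ray(m,u,v); return p+r*(z-p[2])/r[2]
E
python3 - <<'E'
from h import *
for n in("scene","top"):
    cv2.imwrite(f"pics/{n}.png",imaging.capture(n)); m=imaging.camera_model(n); print(n,m)
print(bot.get_state())
E
```

```text
pics
scene {'K': array([[469.73745221,   0.        , 317.54312807],
       [  0.        , 469.73745221, 237.51447575],
       [  0.        ,   0.        ,   1.        ]]), 'k1': -0.10131011332321323, 'position': array([1138.49411029, -457.50100852,  875.45192179]), 'rotation': array([ 0.71269816, -0.01159048,  0.87295342])}
top {'K': array([[618.11673488,   0.        , 324.82961977],
       [  0.        , 618.11673488, 234.75425356],
       [  0.        ,   0.        ,   1.        ]]), 'k1': 0.04479206429477039, 'position': array([ 481.96851347,   12.91571737, 1312.47442759]), 'rotation': array([ 1.19162579e-01, -1.48473918e-03, -1.59005926e+00])}
{'t': 0.1, 'qpos': array([ 9.95812473e-01,  3.26895009e-01, -1.93466685e-01,  1.05198452e+00,
        8.94253394e-06,  1.43657464e+00]), 'joint_velocities': array([-6.62964711e-05, -2.28449894e-03,  2.12716687e-03, -1.95401288e-03,
       -1.16761045e-03, -2.37470642e-04]), 'effort': array([ 1.18914300e-03, -4.44238722e+01,  2.63039088e+01,  7.89301994e-03,
       -1.24977259e-04, -8.88801310e-06]), 'tcp_pos': array([234.36602903, 497.00695727, 230.57290736]), 'orientation': array([-3.14005791e+00, -2.16265919e-04,  2.70083032e+00]), 'contact_force': array([-0.80692853, -0.74401348,  0.02439896]), 'wrist_torque': array([-0.00802911,  0.0650137 , -0.07181884]), 'gripper_force': 0.0, 'opening': 1.0004397033153898}
```

```bash
sed -i 's/^import numpy.*/&\nfrom scipy.spatial.transform import Rotation as Rn/; s/np.array(m\["rotation"\],float)@/Rn.from_euler("xyz",m["rotation"]).as_matrix()@/' h.py; cat h.py
```

```text
from bench import bot, solve_ik, imaging
import numpy as np, cv2
from scipy.spatial.transform import Rotation as Rn
def ray(m,u,v):
    K=np.array(m["K"],float); d=np.array([(u-K[0,2])/K[0,0],(v-K[1,2])/K[1,1]]); s=d.copy()
    for _ in range(20): s=d/(1+m["k1"]*(s@s))
    r=Rn.from_euler("xyz",m["rotation"]).as_matrix()@np.array([s[0],-s[1],-1]); return np.array(m["position"],float),r
def onz(m,u,v,z):
    p,r=ray(m,u,v); return p+r*(z-p[2])/r[2]
```

View pics/top.png

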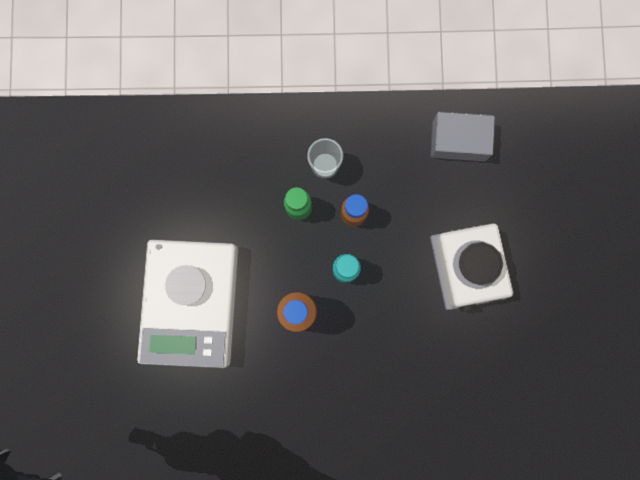

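View pics/scene.png

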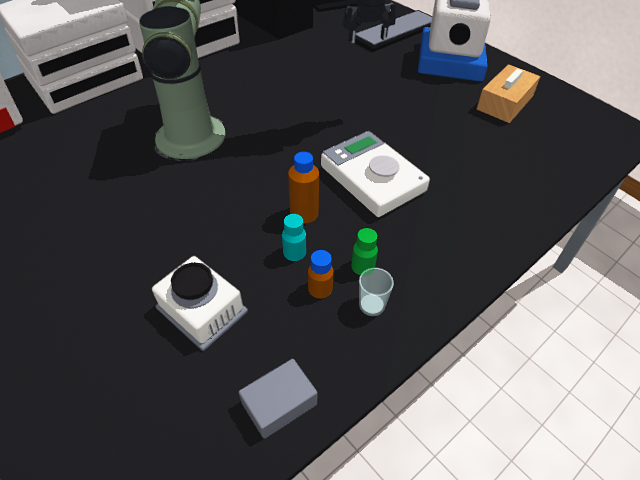

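The top view shows these candidates:
- Amber short bottle with a blue cap at (356,206). This is the target.
- Amber tall bottle with a blue cap at (296,312).
- Green look-alike at (297,200) and turquoise look-alike at (346,267).

The cup is at (480,263), the pan at (185,286) and the beaker at (325,160). The scene view agrees, with the target at (320,262) and the tall bottle at (303,162).

```bash
python3 - <<'E'
from h import *
I={n:cv2.imread(f"pics/{n}.png") for n in("top","scene")}; M={n:imaging.camera_model(n) for n in I}
def blob(n,mask,seed,box):
    x,y,X,Y=box; w=np.zeros_like(mask); w[y:Y,x:X]=mask[y:Y,x:X]
    k,l,s,c=cv2.connectedComponentsWithStats(w.astype(np.uint8)); i=l[seed[1],seed[0]]
    cn=max(cv2.findContours((l==i).astype(np.uint8),0,1)[0],key=cv2.contourArea)
    return i,s[i],c[i],cv2.fitEllipse(cv2.convexHull(cn))
h={n:cv2.cvtColor(I[n],cv2.COLOR_BGR2HSV).astype(int) for n in I}
blue={n:(h[n][...,0]>105)&(h[n][...,0]<125)&(h[n][...,1]>150)&(h[n][...,2]>80) for n in I}
def rep(name,n,b,z):
    e=b[3]; c=onz(M[n],*e[0],z); print(name,n,"label",b[0],"area",b[1][4],"ell",np.round(e[0],1),np.round(e[1],1),"xyz",c.round(1),"mm/px",round(np.linalg.norm(onz(M[n],e[0][0]+1,e[0][1],z)-c),3))
rep("cap","top",blob("top",blue["top"],(356,205),(330,180,385,235)),110)
rep("cap","scene",blob("scene",blue["scene"],(320,262),(300,240,340,285)),97)
rep("tallcap","top",blob("top",blue["top"],(296,312),(270,290,320,340)),183)
g={n:I[n].max(2) for n in I}
rep("cup","top",blob("top",g["top"]<60,(482,263),(446,230,508,300)),116)
rep("cup","scene",blob("scene",g["scene"]<60,(192,280),(165,255,222,310)),116)
for t in (190,200,215): rep("pan","top",blob("top",(g["top"]<t)&(g["top"]>90),(185,286),(160,262,212,312)),82)
rep("pan","scene",blob("scene",(g["scene"]<205)&(g["scene"]>90),(384,166),(366,152,404,184)),82)
# balance/mixer white
for nm,(x,y,X,Y),z in(("balance",(130,230,245,375),58),("mixer",(425,215,520,315),82)):
    w=np.zeros((480,640),np.uint8); w[y:Y,x:X]=(g["top"][y:Y,x:X]>205)
    r=cv2.minAreaRect(max(cv2.findContours(w,0,1)[0],key=cv2.contourArea))
    print(nm,[onz(M["top"],*p,z).round(0)[:2].tolist() for p in cv2.boxPoints(r)])
print("beaker",onz(M["top"],325,157,90).round(),"green",onz(M["top"],296,198,112).round(),"turq",onz(M["top"],347,267,112).round())
t=I["top"]; f=lambda a:cv2.resize(a,None,fx=4,fy=4,interpolation=cv2.INTER_CUBIC)
cv2.imwrite("pics/crop.png",np.vstack([np.hstack([f(t[180:240,310:410]),f(I["scene"][240:300,270:370])]),np.hstack([f(t[230:300,430:530]),f(t[250:320,135:235])])]))
E
```

```text
cap top label 1 area 382 ell [355.9 205.3] [20.8 22.9] xyz [683.1 -54.1 110. ] mm/px 1.97
cap scene label 1 area 434 ell [320.4 261.3] [22.3 25.2] xyz [683.1 -56.   97. ] mm/px 2.1
tallcap top label 1 area 395 ell [295.5 311.6] [22.  22.4] xyz [478.   64.5 183. ] mm/px 1.811Traceback (most recent call last):
  File "<stdin>", line 16, in <module>
  File "<stdin>", line 7, in blob
cv2.error: OpenCV(4.12.0) /io/opencv/modules/imgproc/src/shapedescr.cpp:361: error: (-201:Incorrect size of input array) There should be at least 5 points to fit the ellipse in function 'fitEllipseNoDirect'
```

```bash
python3 - <<'E'
from h import *
I={n:cv2.imread(f"pics/{n}.png") for n in("top","scene")}
g={n:I[n].max(2) for n in I}
print(g["top"][263,432:522:2]); print(g["top"][222:310:2,481]);print(g["scene"][282,150:245:2]);print(g["top"][286,155:215:2]);print(g["scene"][166,360:410:2])
t=I["top"]; f=lambda a:cv2.resize(a,None,fx=4,fy=4,interpolation=cv2.INTER_CUBIC)
cv2.imwrite("pics/crop.png",np.vstack([np.hstack([f(t[180:240,310:410]),f(I["scene"][240:300,270:370])]),np.hstack([f(t[230:300,430:530]),f(t[250:320,135:235])])]))
E
```

```text
[ 69  70 130 156 157 160 166 210 227 231 211 160 160 140  68  68  71  71
  73  72  71  73  70  73  69  68  69  69  69  72  68  66  68  65  60  77
 171  95  51  54  48  62  67  61  61]
[ 67  83 198 221 228 228 229 229 229 216  87  61  69  72  70  70  69  69
  72  69  72  66  71  68  70  70  72  70  66  69  65  79 155 168 230 229
 230 230 227 209 144  57  53  53]
[ 39  38  36  26 191 248 247 246 246 247 247  28  35  34  34  34  34  35
  36  34  34  35  35  35  34  34  35  34  33  27  31  71 165 150 252 247
 247 248 249 163  35  37  38  37  37  38  38  39]
[240 240 240 241 240 221 210 210 209 209 210 208 208 208 207 206 206 206
 206 206 206 206 205 205 205 161 187 186 184 233]
[247 247 247 248 205 216 207 208 211 209 209 208 208 206 208 212 210 208
 208 209 249 248 247 248 248]
```

View pics/crop.png

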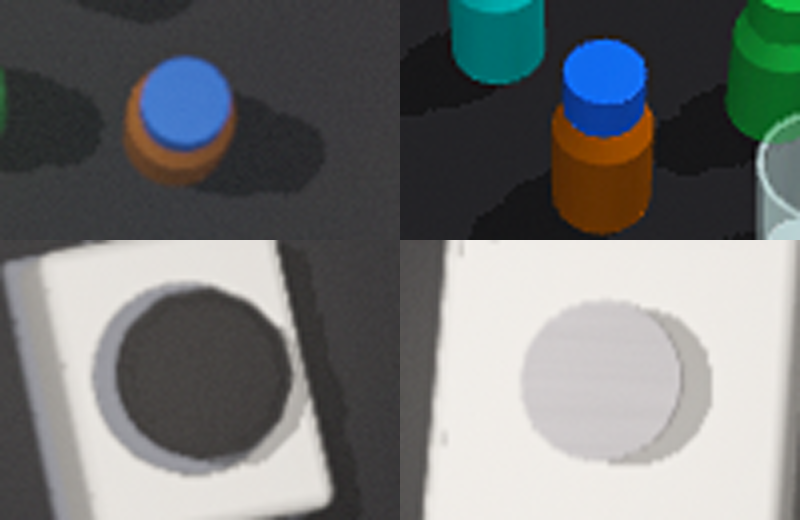

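The crop confirms the choice: a short amber bottle with a blue cap at (356,205). The dark cup disc and the pan disc are clean apart from their shadows.

```bash
python3 - <<'E'
from h import *
I={n:cv2.imread(f"pics/{n}.png") for n in("top","scene")}; M={n:imaging.camera_model(n) for n in I}
g={n:I[n].max(2) for n in I}
def rep(name,n,lo,hi,box,z):
    x,y,X,Y=box; w=np.zeros((480,640),np.uint8); w[y:Y,x:X]=cv2.inRange(g[n],lo,hi)[y:Y,x:X]
    w=cv2.morphologyEx(w,cv2.MORPH_OPEN,np.ones((5,5),np.uint8))
    cn=max(cv2.findContours(w,0,1)[0],key=cv2.contourArea); e=cv2.fitEllipse(cv2.convexHull(cn)); c=onz(M[n],*e[0],z)
    print(name,n,np.round(e[0],1),"diam mm",(np.array(e[1])*np.linalg.norm(onz(M[n],e[0][0]+1,e[0][1],z)-c)).round(1),c.round(1))
rep("cup","top",0,110,(452,238,506,292),116)
rep("cup","scene",0,60,(165,255,222,312),116)
rep("pan","top",195,224,(160,260,212,312),82)
rep("pan","scene",195,230,(366,152,404,184),82)
for nm,(x,y,X,Y),lo,z in(("balance",(130,230,245,375),190,58),("mixer",(425,215,520,315),215,82)):
    w=np.zeros((480,640),np.uint8); w[y:Y,x:X]=(g["top"][y:Y,x:X]>lo)
    r=cv2.minAreaRect(max(cv2.findContours(w,0,1)[0],key=cv2.contourArea))
    print(nm,[onz(M["top"],*p,z).round(0)[:2].tolist() for p in cv2.boxPoints(r)])
print("beaker",onz(M["top"],325,157,90).round(),"green",onz(M["top"],296,198,112).round(),"turq",onz(M["top"],347,267,112).round())
# yaw options
for x,y,nm in((683,-55,"pick"),):
  for yaw in np.arange(-3,3.2,.5):
    q=solve_ik([x,y,85],[np.pi,0,yaw]); print(nm,round(yaw,1),None if q is None else np.round(q,2))
E
```

```text
cup top [480.5 263.3] diam mm [81.2 85. ] [ 563.8 -291.6  116. ]
cup scene [191.5 280.8] diam mm [72.8 83.8] [ 569.4 -295.6  116. ]
pan top [184.4 284.5] diam mm [76.5 80.1] [535.4 288.1  82. ]
pan scene [384.1 164.7] diam mm [48.8 78.3] [537.1 284.5  82. ]
balance [[385.0, 385.0], [634.0, 370.0], [616.0, 193.0], [368.0, 212.0]]
mixer [[624.0, -223.0], [646.0, -334.0], [505.0, -357.0], [484.0, -247.0]]
beaker [786.   5.  90.] green [700.  64. 112.] turq [562. -34. 112.]
pick -3.0 [-0.19  0.69  0.02  0.9   0.   -0.33]
pick -2.5 [-0.19  0.69  0.02  0.9   0.   -0.83]
pick -2.0 [-0.19  0.69  0.02  0.9   0.   -1.33]
pick -1.5 [-0.19  0.69  0.02  0.9   0.   -1.83]
pick -1.0 [-0.19  0.69  0.02  0.9   0.   -2.33]
pick -0.5 [-0.19  0.69  0.02  0.9   0.   -2.83]
pick 0.0 [-0.19  0.69  0.02  0.9   0.    2.95]
pick 0.5 [-0.19  0.69  0.02  0.9   0.    2.45]
pick 1.0 [-0.19  0.69  0.02  0.9   0.    1.95]
pick 1.5 [-0.19  0.69  0.02  0.9   0.    1.45]
pick 2.0 [-0.19  0.69  0.02  0.9   0.    0.95]
pick 2.5 [-0.19  0.69  0.02  0.9   0.    0.45]
pick 3.0 [-0.19  0.69  0.02  0.9   0.   -0.05]
```

Measured positions:

| Thing | x, y (mm) | Check |
|---|---|---|
| Bottle | 683, -55 | The two views agree to 2 mm |
| Cup | 565, -292 | The casing centre is (565,-290) |
| Pan | 536, 287 | The case centre plus 35 mm gives (536,287.5) |

The plan is to grip the cap. First I'll take a wrist look from above.

```bash
python3 - <<'E'
from h import *
bot.move_ptp([683,-55,250],[np.pi,0,2.0])
m=imaging.camera_model("wrist"); a=imaging.capture("wrist"); print(m); cv2.imwrite("pics/w1.png",a)
h=cv2.cvtColor(a,cv2.COLOR_BGR2HSV); w=cv2.inRange(h,(105,150,80),(125,255,255))
for c in cv2.findContours(w,0,1)[0]:
    if cv2.contourArea(c)>300: e=cv2.fitEllipse(c); print(np.round(e,1) if 0 else e, cv2.boundingRect(c), onz(m,*e[0],112).round(1))
s=bot.get_state(); print(s["t"],s["tcp_pos"],s["orientation"])
E
```

```text
{'K': array([[392.61157098,   0.        , 321.11180176],
       [  0.        , 392.61157098, 244.52373061],
       [  0.        ,   0.        ,   1.        ]]), 'k1': -0.010185514971176144, 'position': array([652.78940908,  12.11188486, 393.57593969]), 'rotation': array([-0.28616506, -0.00059091,  0.43129795])}
((319.10211181640625, 228.0010223388672), (57.28529739379883, 61.50849151611328), 2.330859422683716) (290, 197, 59, 62) [680.9 -52.1 112. ]
2.675 [682.97452496 -53.7397659  250.14365977] [ 3.14141431e+00 -1.60587868e-04  2.00168398e+00]
```

View pics/w1.png

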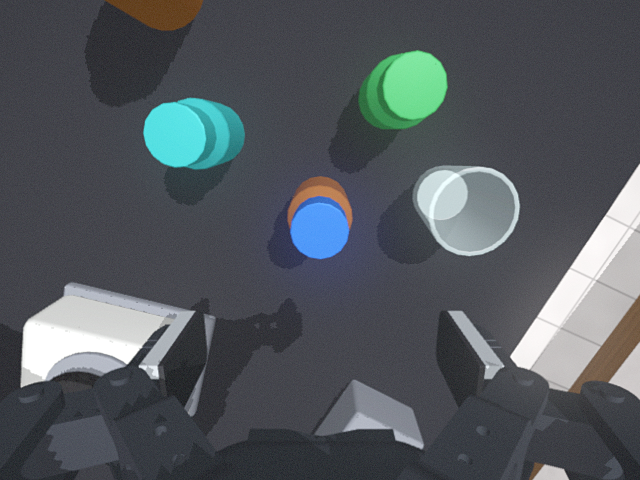

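The wrist view shows the cap at (319,228), midway between the fingers, which puts it at (681,-52). That is within 3 mm of the other views. The beaker and both look-alikes clear the fingers, so I'll use (682,-53.5) and grip.

```bash
python3 - <<'E'
from h import *
bot.grip(0.8)
bot.movel([682,-53.5,150],max_speed=150)
r=bot.movel([682,-53.5,80],max_speed=60,threshold=8)
s=bot.get_state(); print(r,s["tcp_pos"],s["contact_force"])
if not r:
    bot.grip(0,60); s=bot.get_state(); print(s["t"],s["opening"],s["gripper_force"],s["tcp_pos"],s["contact_force"])
    bot.movel([682,-53.5,130],max_speed=80); s=bot.get_state(); print(s["t"],s["opening"],s["gripper_force"],s["tcp_pos"],s["contact_force"])
    m=imaging.camera_model("wrist"); cv2.imwrite("pics/w2.png",imaging.capture("wrist"))
    cv2.imwrite("pics/s2.png",imaging.capture("scene"))
E
```

```text
False [682.40855809 -53.57108802  80.56615946] [0.15909588 0.41170058 0.60496104]
5.475 0.49566935287991276 60.86508393287659 [682.34702527 -53.73303592  80.74482501] [-0.79070799 -0.35015666  4.24755786]
6.25 0.4987820067654377 61.03027939796448 [681.78048261 -53.44834807 129.83968853] [-0.44646378 -0.03843678 -2.26900979]
```

View pics/w2.png

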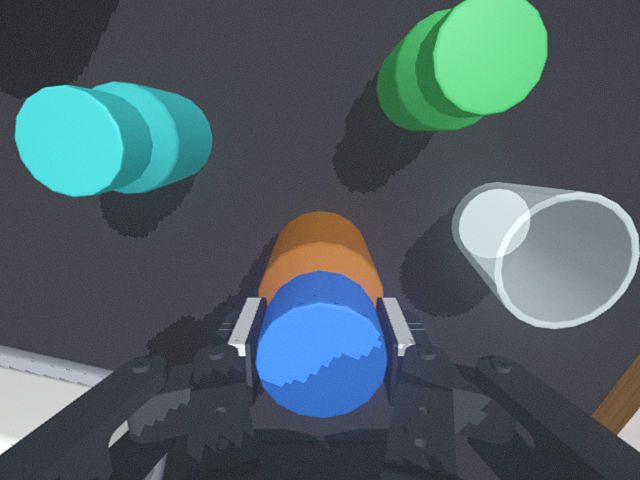

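The bottle is held upright by the cap, with the cap face centred at about (321,360), no slip, and about 3 N of weight. Next I'll measure the in-hand offset and go above the cup.

```bash
python3 - <<'E'
from h import *
s=bot.get_state(); m=imaging.camera_model("wrist"); c=onz(m,321,360,s["tcp_pos"][2]-80.7+112); print("cap-tcp",(c-s["tcp_pos"]).round(1))
bot.movel([682,-53.5,250],max_speed=200)
bot.move_ptp([565,-292,250],[np.pi,0,2.0])
s=bot.get_state(); print(s["t"],s["tcp_pos"],s["opening"],s["contact_force"])
cv2.imwrite("pics/w3.png",imaging.capture("wrist")); cv2.imwrite("pics/s3.png",imaging.capture("scene")); cv2.imwrite("pics/t3.png",imaging.capture("top"))
a=cv2.imread("pics/s3.png")[130:360,100:330]; b=cv2.imread("pics/t3.png")[180:330,400:550]
cv2.imwrite("pics/c3.png",np.hstack([cv2.resize(a,(400,400)),cv2.resize(b,(400,400))]))
E
```

```text
cap-tcp [ 0.1  0.2 31.3]
8.1333 [ 565.48563698 -290.93746913  249.60772285] 0.49741680236635594 [-0.06170694  0.14099226 -2.45123895]
```

View pics/c3.png

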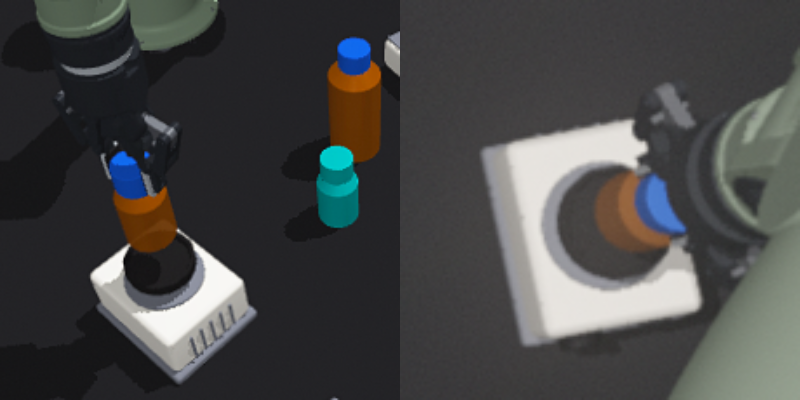

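View pics/w3.png

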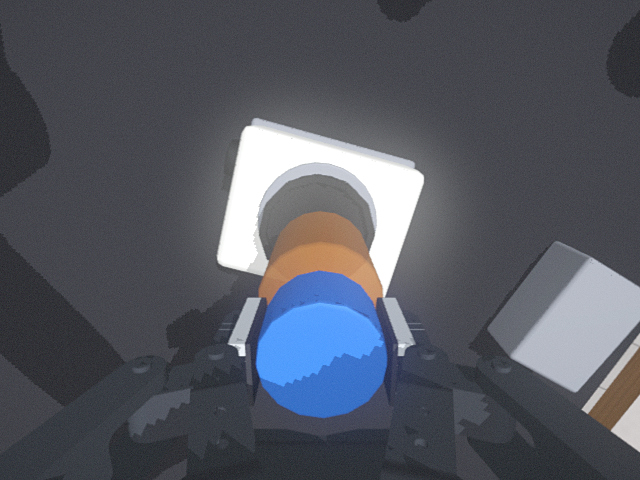

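The bottle hangs plumb over the cup. In the wrist view the cup spans x 259–376 and the bottle's axis is at 321, an offset of about 2 mm against 8 mm of room. Now I'll press.

```bash
python3 - <<'E'
from h import *
def p(l):
    s=bot.get_state(); print(l,round(s["t"],2),s["tcp_pos"].round(1),s["contact_force"].round(1),round(s["opening"],3),round(s["gripper_force"],1))
bot.grip(0,90)
bot.movel([565,-292,205],max_speed=120)
p("above"); r=bot.movel([565,-292,186],max_speed=20,threshold=4); p(("touch",r))
for z in (184,182,180,178.5,177):
    bot.movel([565,-292,z],max_speed=15); bot.dwell(.1); p(z)
    if bot.get_state()["contact_force"][2]>24: break
bot.dwell(1.3); p("held")
cv2.imwrite("pics/s4.png",imaging.capture("scene")); cv2.imwrite("pics/w4.png",imaging.capture("wrist"))
E
```

```text
above 9.03 [ 565.  -292.   205.2] [ 0.3 -0.2 -1.5] 0.495 91.3
('touch', True) 9.73 [ 564.9 -291.9  190.2] [ 0.3 -0.4  3. ] 0.487 92.1
184 10.36 [ 565.2 -292.1  184.5] [-1.1  0.4  5.7] 0.493 92.4
182 10.74 [ 565.2 -292.2  182.7] [-0.5 -0.1  7.4] 0.492 92.6
180 11.12 [ 565.2 -292.2  181. ] [-0.6  0.6  8.8] 0.497 93.7
178.5 11.47 [ 565.3 -292.3  180.8] [-3.9  0.9 15.6] 0.491 94.0
177 11.82 [ 565.3 -292.5  180.7] [-5.9  3.  22.3] 0.492 94.8
held 13.12 [ 565.4 -292.5  180.7] [-5.2  2.8 21.3] 0.49 94.8
```

The stop is unmistakable: the TCP stays at 180.7 while the force rises from 9 to 22 N, about 12 mm below contact, and it held for more than 1.3 s. Next I'll lift and carry high over to the balance.

```bash
python3 - <<'E'
from h import *
bot.movel([565,-292,215],max_speed=60)
bot.movel([565,-292,310],max_speed=200)
s=bot.get_state(); print(s["t"],s["contact_force"],s["opening"])
bot.move_ptp([536,287,310],[np.pi,0,2.0])
bot.movel([536,287,220],max_speed=120)
s=bot.get_state(); print(s["t"],s["tcp_pos"],s["contact_force"])
for n,f in(("wrist","w5"),("scene","s5"),("top","t5")): cv2.imwrite(f"pics/{f}.png",imaging.capture(n))
a=cv2.imread("pics/s5.png")[30:230,290:490]; b=cv2.imread("pics/w5.png")
cv2.imwrite("pics/c5.png",np.hstack([cv2.resize(a,(300,300)),cv2.resize(b,(400,300))]))
E
```

```text
14.6333 [-0.47657312  0.18381078 -3.7217804 ] 0.49584711943412874
17.6167 [536.57038349 287.0667916  220.77497514] [ 0.54259124 -0.75664019 -1.82106013]
```

View pics/c5.png

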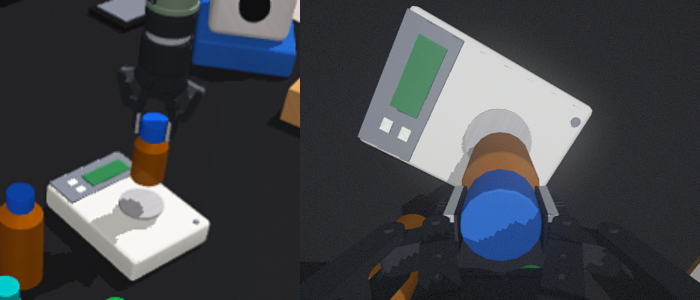

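The bottle is held over the pan. In the wrist half of the composite the pan spans x 462–531, slightly left of the bottle's axis at 501, so I'll measure that.

```bash
python3 - <<'E'
from h import *
m=imaging.camera_model("wrist"); a=cv2.imread("pics/w5.png"); hs=cv2.cvtColor(a,cv2.COLOR_BGR2HSV).astype(int)
print([a[205,x].tolist() for x in range(245,390,6)])
g=cv2.GaussianBlur(a.max(2),(5,5),0).astype(int)
# upper rim of pan: first strong downward change along columns from white case
P=[]
for u in range(278,366,3):
    col=g[150:215,u]; d=col[4:]-col[:-4]; i=int(d.argmin()); P.append((u,150+i+2,d[i]))
print(P)
P=np.array([onz(m,u,v,82)[:2] for u,v,d in P if d<-10])
A=np.c_[2*P,np.ones(len(P))]; s=np.linalg.lstsq(A,(P**2).sum(1),rcond=None)[0]; print("pan",s[:2],"r",np.sqrt(s[2]+s[:2]@s[:2]), "tcp",bot.get_state()["tcp_pos"])
E
```

```text
[[213, 216, 214], [214, 215, 214], [214, 214, 215], [215, 217, 215], [185, 179, 179], [182, 179, 179], [183, 177, 178], [182, 178, 177], [182, 177, 176], [182, 177, 178], [181, 177, 177], [181, 177, 176], [181, 176, 175], [183, 178, 178], [184, 179, 179], [182, 179, 176], [183, 177, 177], [185, 179, 179], [183, 179, 179], [185, 180, 181], [178, 178, 176], [214, 215, 213], [213, 214, 213], [214, 215, 213], [214, 215, 214]]
[(278, 189, np.int64(-33)), (281, 186, np.int64(-36)), (284, 184, np.int64(-35)), (287, 181, np.int64(-38)), (290, 180, np.int64(-39)), (293, 178, np.int64(-40)), (296, 177, np.int64(-37)), (299, 176, np.int64(-35)), (302, 174, np.int64(-36)), (305, 212, np.int64(-53)), (308, 212, np.int64(-63)), (311, 212, np.int64(-66)), (314, 212, np.int64(-63)), (317, 211, np.int64(-65)), (320, 211, np.int64(-66)), (323, 211, np.int64(-63)), (326, 212, np.int64(-63)), (329, 212, np.int64(-61)), (332, 212, np.int64(-59)), (335, 212, np.int64(-51)), (338, 177, np.int64(-28)), (341, 178, np.int64(-29)), (344, 180, np.int64(-26)), (347, 182, np.int64(-27)), (350, 185, np.int64(-30)), (353, 187, np.int64(-28)), (356, 190, np.int64(-25)), (359, 194, np.int64(-28)), (362, 198, np.int64(-25)), (365, 203, np.int64(-21))]
pan [523.91189888 317.22153553] r 22.219307065591273 tcp [536.6287521  287.20430989 221.05773202]
```

```bash
python3 - <<'E'
from h import *
m=imaging.camera_model("wrist"); g=cv2.GaussianBlur(cv2.imread("pics/w5.png").max(2),(5,5),0).astype(int)
P=[]
for u in range(272,370,2):
    col=g[150:206,u]; d=col[4:]-col[:-4]; i=int(d.argmin())
    if d[i]<-18: P.append((u,150+i+2))
P=np.array([onz(m,u,v,82)[:2] for u,v in P])
A=np.c_[2*P,np.ones(len(P))]; s=np.linalg.lstsq(A,(P**2).sum(1),rcond=None)[0]; print(len(P),"pan",s[:2],"r",np.sqrt(s[2]+s[:2]@s[:2]))
E
```

```text
47 pan [532.54650918 289.43942146] r 38.807876940414836
```

The wrist fit gives (532.5,289.4) with r = 39 mm against the true 40. It agrees with the earlier (536,287) to 4 mm, so I'll use (534.5,288).

```bash
python3 - <<'E'
from h import *
def p(l):
    s=bot.get_state(); print(l,round(s["t"],2),s["tcp_pos"].round(1),s["contact_force"].round(1),round(s["opening"],3),round(s["gripper_force"],1)); return s
bot.movel([534.5,288,175],max_speed=80); p("above")
r=bot.movel([534.5,288,160],max_speed=12,threshold=4); s=p(("touch",r))
if r and abs(s["tcp_pos"][2]-162)<4:
    bot.dwell(.2); bot.grip(0.75); bot.dwell(.3); p("open")
    bot.movel([534.5,288,250],max_speed=80); bot.dwell(.5); p("up")
    m=imaging.camera_model("wrist"); a=imaging.capture("wrist"); cv2.imwrite("pics/w6.png",a); b=imaging.capture("scene"); cv2.imwrite("pics/s6.png",b)
    w=cv2.inRange(cv2.cvtColor(a,cv2.COLOR_BGR2HSV),(105,150,80),(125,255,255))
    c=max(cv2.findContours(w,0,1)[0],key=cv2.contourArea); e=cv2.fitEllipse(c); print("cap",e,onz(m,*e[0],190).round(1))
    cv2.imwrite("pics/c6.png",np.hstack([cv2.resize(b,(400,300)),cv2.resize(a,(400,300))]))
E
```

```text
above 18.48 [534.7 288.1 175.2] [-0.3 -0.5 -1.7] 0.494 92.1
('touch', True) 19.42 [534.4 288.  162.9] [-0.3  0.5  4.7] 0.492 93.1
open 20.26 [533.3 287.5 161.5] [ 1.1 -0.8 -0.4] 0.75 0.0
up 22.02 [534.5 288.  250. ] [-0.  -0.4  0.3] 0.749 0.0
cap ((319.63873291015625, 267.3939208984375), (74.75402069091797, 77.2252426147461), 76.35965728759766) [534.  287.2 190. ]
```

View pics/c6.png

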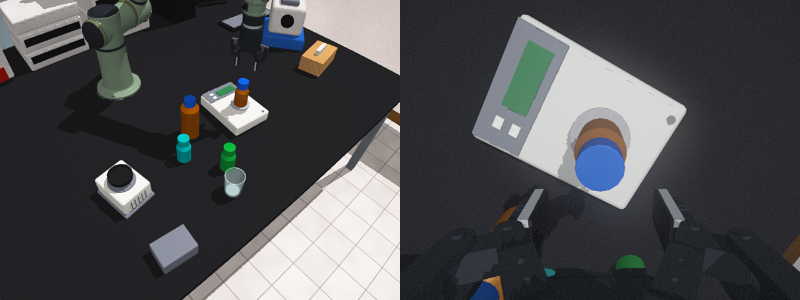

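The bottle stands upright on the pan with its cap at (534,287). It is released, the gripper is clear, the cup is up again, and the bystanders haven't moved.

```bash
python3 -c "
from h import *
print(bot.sign_off())"
```

```text
the job is handed in; nothing more can be done
None
```

I mixed the sample bottle on the vortex mixer (cup held at the bottom of its stroke for over 1.3 s), set it upright near the middle of the balance pan, let go, and handed the job in at about 22 s of the 53 s allowed; no verdict came back.

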